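# Swing the funnel over the flask and lock the stand

## Task

With a fingertip, push the stand's horizontal rod round until the funnel at its end hangs with its spout over the middle of the conical flask's mouth (not over the beaker); then push the clamping lever on top of the stand clockwise, as seen from above, until it is fully home against its stop, leaving the funnel over the flask. Push only the rod and the lever: do not touch the funnel or lift it out of its ring, and leave the glassware and everything else standing where it is.

Things in the scene. Friction and masses are not known exactly. Their poses are not given: they have to be found in the camera images.
- stand: Short grey steel laboratory stand, fixed to the bench, at most 265 mm tall. Origin on the bench under its upright column (15 mm thick), the pivot axis of both the rod and the lever. z is up; x points from the column out between the two white tiles that carry the vessels. Base plate 120 x 150 x 14 mm; a collar 28 mm wide lies under the rod's hub.
- swing_arm (a joint): Angle of the level rod about the column, rad, positive anticlockwise from above; 0 where the rod stood at the start (within 0.25 rad of the stand's x axis), 1.35 either way. It stays where it is left; 2 N at mid-rod moves it. Round steel 10 mm thick, axis 225 mm above the bench, from a hub (34 mm across, 34 tall) to the ring; free to push on from 25 to 130 mm off the column axis.
- rod_mid (a point): Point on the axis of the rod, 90 mm from the column axis, 225 mm above the bench. Good place to push sideways with a fingertip coming from above.
- ring_centre (a point): Centre of the steel ring (outside 76 mm, wire 8 mm thick) at the end of the rod, 180 mm from the column axis, 225 mm above the bench. The white funnel sits loose in it.
- spout_tip (a point): Centre of the lower end of the funnel's spout, on the funnel's axis, about 152 mm above the bench, about 73 mm straight below ring_centre when seated. White plastic funnel, 60 g, loose: rim 90 mm across and 248 mm above the bench, spout 13 mm thick.
- flask_mouth (a point): Centre of the mouth of the clear glass conical flask: base 82 mm across, lip 38 mm outside, neck about 26 mm inside, 130 mm tall; loose on one of two white tiles 6 mm thick, its mouth 136 mm above the bench and 180 mm (within 2 mm) from the column axis, like the funnel. It stands 0.5 to 0.9 rad to the left or the right of the stand's x axis.
- beaker: Clear glass beaker, squat and straight-sided, 76 mm across the lip, 92 mm tall, on the other tile. Not the target; leave it. Origin at the centre of its underside.
- lock_lever (a joint): Clamping lever on top of the column, rad, clockwise from above; starts slack at 0 to 0.5, fully home against its stop at 1.3; stays where left; about 2 N near its end moves it. Level round bar 10 mm thick, axis 256 mm above the bench, a black ball 18 mm thick on its end. It points away from the flasks: at 0.65 along the stand's -x, at 0 it is 0.65 rad anticlockwise of that.
- lever_tip (a point): Centre of the black ball at the end of the clamping lever, 75 mm from the column axis, 256 mm above the bench.
- vial: Small capped glass vial, 22 mm across, 45 mm tall, standing between the two tiles, under the swing of the rod. Leave it.
- dish: Shallow glass dish, 90 mm across, 16 mm tall, beside the stand. Leave it.
- amber: Brown glass bottle, 64 mm across, 150 mm tall, to the left. Leave it.
- jar: White plastic jar with a blue cap, 56 mm across, 80 mm tall, to the left. Leave it.
- bowl: White ceramic bowl, 100 mm across, 45 mm tall, to the right. Leave it.
- spatula: Steel spoon spatula lying flat, 170 mm long, to the right. Leave it.
- small_bottle: Small brown glass bottle, 44 mm across, 90 mm tall, to the right. Leave it.
Not all that is in view belongs to the job. Leave any turquoise look-alike of the part that bears spout_tip alone. What is shaped like the part that bears flask_mouth but purple is not meant.

How it is judged (in metres and radians):
On the way, in this order (a step that is already met when the one before it is completed fails the run):
1. the funnel's spout hangs over the middle of the flask's mouth (within 11 mm), the rod at rest (horizontal distance between spout_tip and flask_mouth below 0.011 m and velocity of joint swing_arm between -0.05 and 0.05 rad/s), for 0.2 s.
2. the clamping lever is pushed home (value of joint lock_lever above 1.2 rad), for 0.2 s.
At the end, for the whole second after the job is handed in: The spout is within 11 mm (level distance) of the centre of the flask's mouth and at rest, the funnel sits upright in its ring (tilted less than 0.2 rad, spout tip within 83 mm of the ring's centre), the flask stands upright, and the lever reads more than 1.2 of its 1.3 rad (horizontal distance between spout_tip and flask_mouth below 0.011 m and distance between spout_tip and ring_centre below 0.083 m and angle between spout_tip's own z axis and vertical below 0.2 rad and value of joint lock_lever above 1.2 rad and angle between flask_mouth's own z axis and vertical below 0.1 rad and velocity of joint swing_arm between -0.03 and 0.03 rad/s); the robot touches nothing.
It fails at once if the lever is pushed home while the funnel is not over the flask, or the funnel is moved off once it is locked (lever over 1.0 rad, spout more than 15 mm off) (value of joint lock_lever above 1 rad and horizontal distance between spout_tip and flask_mouth above 0.015 m).
It fails at once if the funnel is lifted in its ring by more than 10 mm, or tipped (z of spout_tip in the frame of ring_centre above -0.063 m or angle between spout_tip's own z axis and vertical above 0.35 rad).
It fails at once if the robot pushes on the funnel (more than 2 N) (contact force between any of the fingers, the arm and funnel above 2 N).
It fails at once if the flask is moved by more than 12 mm or tipped, or the beaker by more than 15 mm or tipped (distance of flask_mouth from where it was at the start of the episode above 0.012 m or angle between flask_mouth's own z axis and vertical above 0.2 rad or (distance of beaker from where it was at the start of the episode above 0.015 m or angle between beaker's own z axis and vertical above 0.3 rad)).
It fails at once if another thing on the bench is moved by more than 20 mm or lifted (distance of any of vial, dish, amber, jar, bowl, spatula, small_bottle from where it was at the start of the episode above 0.02 m).
It also fails if it takes over 51 s, if anything falls off the work surface, if the arm or the gripper's body presses on something with over 40 N, if the wrist force passes 120 N, or if a joint passes its speed limit or range.

## Robot

A 6-joint arm with a two-finger parallel gripper is mounted at the origin on the work surface. World frame = base frame: x ahead of the robot, y to its left, z up, the work surface at z = 0. Lengths are in mm, angles in degrees, forces in N, time in s.
With the tool pointing down it reaches from about 300 to 850 mm from the base axis. Payload 4.2 kg.
Tool frame: the origin (TCP) lies between the finger pads; the fingertips stand 19 mm ahead of it and the grasp point (between the pads) is the TCP (env.tips_ahead is the distance from the TCP to the fingertips, in mm); z points along the fingers, y is the direction in which the jaws open and shut (so a half turn about z gives the same grasp; the last joint's range is limited). The gripper opens to 91 mm and grips with 3 to 60 N. Pads are 32 mm wide; open, the fingers measure 118 mm over their backs; the gripper's body (76 mm by 178 mm) begins 60 mm behind the grasp point.
Start: joints at [-74.485, 18.312, 89.639, -0, 72.044, -1.146], TCP at [164.866, -550.872, 232.976] pointing down, gripper open.
Joint ranges: [-177.97, 177.97], [-48.28, 115.42], [12.27, 149.76], [-77.06, 257.06], [2.81, 150.46], [-146.56, 146.56]. Speed limits (degrees/s): [147.25, 147.25, 180, 180, 180, 180].

## Interface

Orientations are given as [roll, pitch, yaw] about the fixed x, y, z axes, in that order (R = Rz(yaw) Ry(pitch) Rx(roll)).
In Python, from workcell import telemetry, viewer, job_done, env gives the robot as it stands. The module is installed in compiled form; this text tells all that it offers.
- The arm moves only by the shell command python3 -m jog 'ROWS' [FORCE]. ROWS is JSON, a list of rows, each a list of 3 entries, a list of its own where there are three numbers: the shift along the tool's x, y, z in cm, then the turn about the tool's z in degrees, then the opening, from 0 (shut) to 1 (fully open). A call has 1 to 10 rows; each row shifts and turns the pose as measured when the row begins, along the tool's axes as they then stand; what a row does not reach is not made up. A row lasts 1/8 s, in which the tool goes at most 62.5 mm and 10.7 degrees, less where a joint would pass 70% of its speed; a pose out of reach is approached as far as the arm can. A call is refused whole if a number of a shift passes 6.25 or a number of a turn 10.7, either way. A call with a gripper value outside its range is refused whole. The fingers move at their own pace and stop on an object; FORCE is the grip in N (left out, the last holds). Time passes only in rows, so rows that do not move let the fingers close. It gives the time, the measured TCP pose, the force and the opening at its end, in the units of the state.
- telemetry.state(): the state, without advancing time (a new reading comes with each control period).
- viewer.grab_frame(name): name is "scene" or "top" or "wrist"; returns a dict with "color" (480x640x3 uint8, red, green, blue), "K" (3x3 intrinsics, pixels), "rvec" (rotation vector, rad) and "tvec" (3), from world to camera coordinates, as OpenCV has them. Camera axes: x right, y down, z forward; pixel columns grow to the right and rows downward; lengths in mm; the calibration is good to about 2 mm. A picture is of the moment at which its call begins. There is no depth.
- job_done(): hands the job in, once; it reports no verdict.
The state is a dict: "time_s": time; "qpos": joint angles; "qvel": joint speeds; "effort": joint torques, N m; "ee_pos": TCP position; "ee_rot": TCP orientation; "force": force on the tool from outside, world axes, zero at the start; "torque": the same for the moment, N m; "gripper_width": finger opening in mm.
Only numpy, scipy, OpenCV 4.12 (cv2) and the standard library are available. Lean on these libraries where they do the work, as an engineer would, in place of code of your own. Each camera call takes 0.05 s, during which the arm holds its last target. There are 200 camera calls.

## Working session

There is one attempt and no reset: what is moved stays moved. The work goes in short steps, Python scripts to look and compute and a shell command to move; the robot and the scene stay as the last step left them, time stands still between calls to the robot, and variables do not carry over. Pictures are saved under pics/ and viewed, about 8 in all and at most 12, crops included, and the job is handed in when it is done.

```bash
mkdir -p pics; cat > h.py <<'E'
import numpy as np, cv2
from workcell import telemetry, viewer, job_done, env
def grab(n,f=None):
    d=viewer.grab_frame(n)
    if f: cv2.imwrite('pics/'+f,d['color'][:,:,::-1]); np.savez('pics/'+f+'.npz',**d)
    return d
def load(f): return dict(np.load('pics/'+f+'.npz'))
def ray(d,uv,z):
    R=cv2.Rodrigues(np.array(d['rvec'],float))[0]; t=np.array(d['tvec'],float).ravel()
    c=-R.T@t; v=R.T@np.linalg.inv(d['K'])@np.array([uv[0],uv[1],1.])
    return (c+v*(z-c[2])/v[2]).round(1)
def proj(d,p):
    return cv2.projectPoints(np.array(p,float).reshape(-1,3),np.array(d['rvec'],float),np.array(d['tvec'],float),np.array(d['K'],float),None)[0].reshape(-1,2).round(1)
E
python3 - <<'E'
from h import *
grab('top','top0.png');grab('scene','scene0.png')
s=telemetry.state();print(s['time_s'],s['ee_pos'],s['ee_rot'],s['gripper_width'])
E
```

```text
0.1 [ 164.75125776 -550.44901073  232.20343441] [-1.79907644e+02 -1.95355959e-03  1.66613395e+01] 90.97790377225324
```

View pics/top0.png

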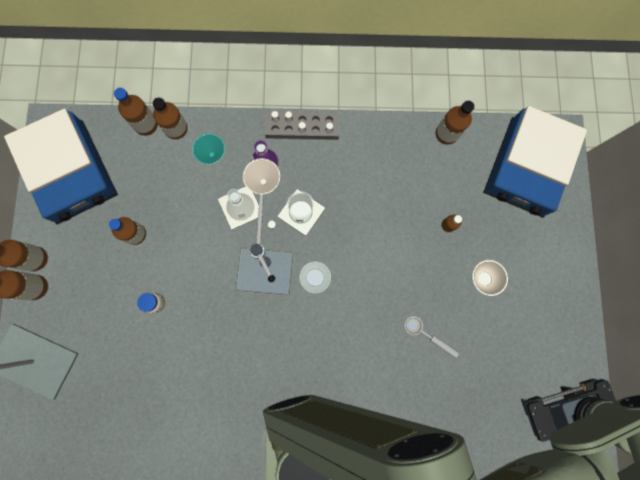

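View pics/scene0.png

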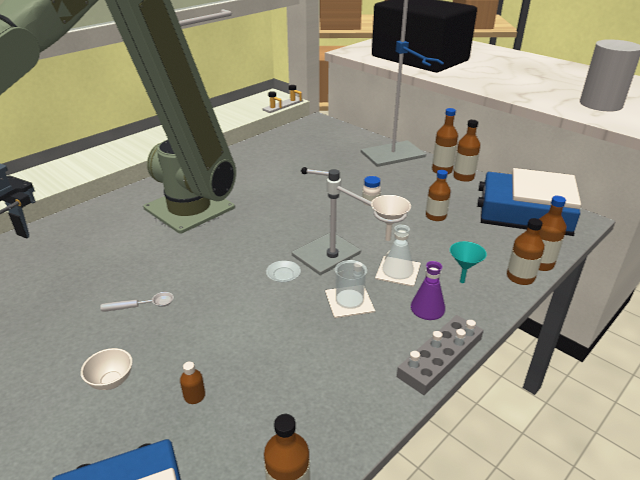

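The top view shows the stand, with its column at about (258,250). The white funnel is at (261,176), the lever ball at (271,279) and the vial at (271,225).
- Flask candidates: the clear one on the left tile (238,203), the purple one (264,155), and the clear beaker on the right tile (300,208). I choose the clear conical flask on the left tile.
- Funnel candidates: white (261,176) and turquoise (208,149). I choose the white one.

I'll check this with a close crop.

```bash
python3 - <<'E'
from h import *
a=cv2.imread('pics/top0.png')[135:300,200:340]; b=cv2.imread('pics/scene0.png')[160:320,290:450]
a=cv2.resize(a,None,fx=3.5,fy=3.5,interpolation=cv2.INTER_CUBIC);b=cv2.resize(b,None,fx=1.9,fy=3.61/1.9*1.9,interpolation=cv2.INTER_CUBIC)
a=a[:577];b=cv2.resize(b,(304,577))if 0 else cv2.resize(b[:, :],(304,304))
o=np.zeros((577,800,3),np.uint8);o[:,:490]=a;o[:304,492:796]=b
cv2.imwrite('pics/c1.png',o)
E
```

```text
(no output)
```

View pics/c1.png

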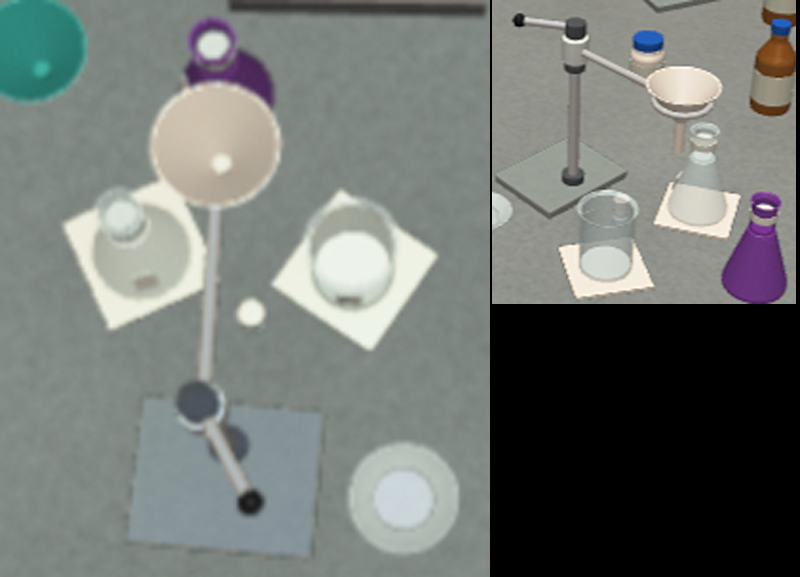

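The crop confirms the choice. The clear conical flask is on the left tile with its mouth at crop (123,216), and the beaker is on the right tile. The funnel rim centre is at (215,145), the column top at (200,402) and the lever ball at (250,501). Next I compute positions.

```bash
python3 - <<'E'
from h import *
d=load('top0.png'); s=load('scene0.png')
f=lambda u,v:(200+u/3.5-.36,135+v/3.5-.36)
g=lambda u,v:(290+(u-492)/1.9,160+v/1.9)
P={}
for n,uv,uvs,z in [('flask',(123,216),(704,131),136),('rim',(215,145),(684,87),248),('ball',(250,501),(519,20),256),('column',(200,402),(576,24),262)]:
    P[n]=ray(d,f(*uv),z); print(n,P[n],'scene',ray(s,g(*uvs),z))
c=P['column'][:2]
for n in P:
    v=P[n][:2]-c; print(n,np.hypot(*v).round(1),np.degrees(np.arctan2(v[1],v[0])).round(1))
# tile/base check
print('base corners',[ray(d,f(*p),14) for p in [(145,398),(322,410),(312,555),(130,541)]])
print('tiles', ray(d,f(140,253),6),ray(d,f(355,270),6))
E
```

```text
flask [657.2 190.8 136. ] scene [659.9 197.  136. ]
rim [678.8 112.1 248. ] scene [681.5 113.3 248. ]
ball [434.4  80.6 256. ] scene [431.   86.2 256. ]
column [498.4 114.8 262. ] scene [499.5 121.3 262. ]
flask 176.0 25.6
rim 180.4 -0.9
ball 72.6 -151.9
column 0.0 0.0
base corners [array([537., 186.,  14.]), array([529.3,  41.7,  14. ]), array([411.8,  47.3,  14. ]), array([421.1, 193.2,  14. ])]
tiles [660.2 196.2   6. ] [648.7  16.8   6. ]
```

```bash
python3 -m jog '[[[4,-3.3,0],0,0],[[4,-3.3,0],0,0],[[4,-3.3,0],0,0],[[4,-3.3,0],0,0],[[4,-3.3,0],0,0],[[4,-3.3,0],0,0],[[4,-3.3,0],0,0],[[4,-3.3,0],0,0],[[4,-3.3,0],0,0],[[4,-3.3,0],0,0]]' 10
```

```text
time_s: 1.35
ee_pos: [460.0, -108.9, 229.7]
ee_rot: [-179.7, 0.1, 16.2]
force: [1.2, -1.3, -0.3]
gripper_width: 0.5
```

```bash
python3 -m jog '[[[3.2,-2.7,0],0,0],[[3.2,-2.7,0],0,0],[[3.2,-2.7,0],0,0],[[3.2,-2.6,0],0,0],[[3,-2.4,0],0,0],[[0,0,0],0,0],[[0,0,0],0,0]]'
python3 - <<'E'
from h import *
d=grab('wrist','w1.png'); t=grab('top','top1.png')
cv2.imwrite('pics/c2.png',np.hstack([cv2.resize(d['color'],(460,345)),cv2.resize(t['color'][150:300,190:338],(340,345))])[:,:,::-1])
E
```

```text
time_s: 2.22
ee_pos: [577.5, 70.3, 226.6]
ee_rot: [-179.7, 0.4, 16.6]
force: [0.5, 0.0, -0.0]
gripper_width: 0.9
```

View pics/c2.png

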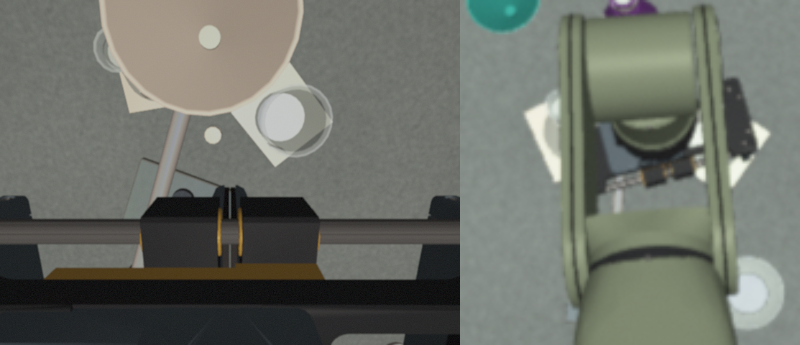

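The wrist view shows the closed fingers to the right of the rod, clear of it, with the funnel ahead. I start the push along +y.

```bash
python3 -m jog '[[[0.3,-0.95,0],-5,0],[[0.35,-0.9,0],-5,0],[[0.4,-0.9,0],0,0],[[0.4,-0.9,0],0,0],[[0.3,-0.6,0],0,0],[[0.2,-0.4,0],0,0],[[0,0,0],0,0],[[0,0,0],0,0]]'
python3 - <<'E'
from h import *
s=grab('scene','s2.png'); d=grab('wrist','w2.png')
cv2.imwrite('pics/c3.png',np.hstack([cv2.resize(d['color'],(400,300)),cv2.resize(s['color'][150:300,290:490],(400,300))])[:,:,::-1])
E
```

```text
time_s: 3.32
ee_pos: [574.6, 117.1, 227.7]
ee_rot: [-179.8, 0.4, 26.3]
force: [-0.8, -0.9, -0.6]
gripper_width: 0.3
```

View pics/c3.png

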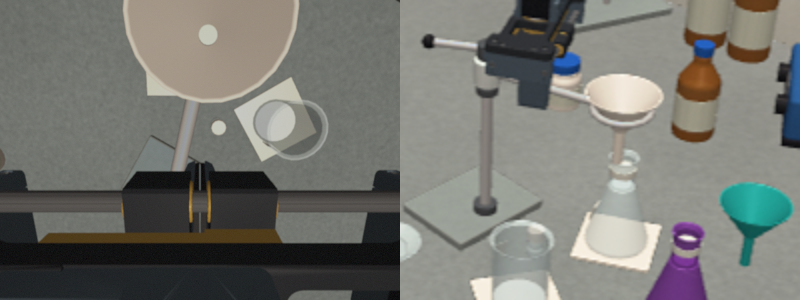

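```bash
python3 - <<'E'
from h import *
s=load('s2.png'); w=load('w2.png')
a=s['color'][185:260,375:430]; cv2.imwrite('pics/c4.png',cv2.resize(a,None,fx=8,fy=8,interpolation=cv2.INTER_CUBIC)[:,:,::-1])
print(ray(s,(402,199),248))
g=w['color'].astype(int); m=((g[:,:,0]-g[:,:,2]>12)&(g[:,:,0]>140)).astype(np.uint8); m[200:]=0
cs=max(cv2.findContours(m,0,cv2.CHAIN_APPROX_NONE)[0],key=cv2.contourArea).reshape(-1,2)
cs=cs[(cs[:,1]>3)]
# cast rim pixels to the rim plane, fit circle
P=np.array([ray(w,p,248)[:2] for p in cs])
for k in range(3):
    A=np.c_[2*P,np.ones(len(P))]; x=np.linalg.lstsq(A,(P**2).sum(1),rcond=None)[0]; r=np.sqrt(x[2]+x[:2]@x[:2])
    e=np.hypot(*(P-x[:2]).T)-r; print(x[:2].round(1),r.round(1),len(P),e.std().round(2)); P=P[abs(e)<max(2*e.std(),.7)]
E
```

```text
[680.8 154.7 248. ]
[667.6 157.2] 42.9 615 3.36
[669.1 157.9] 43.4 585 2.7
[670.3 158.4] 43.8 557 2.2
```

View pics/c4.png

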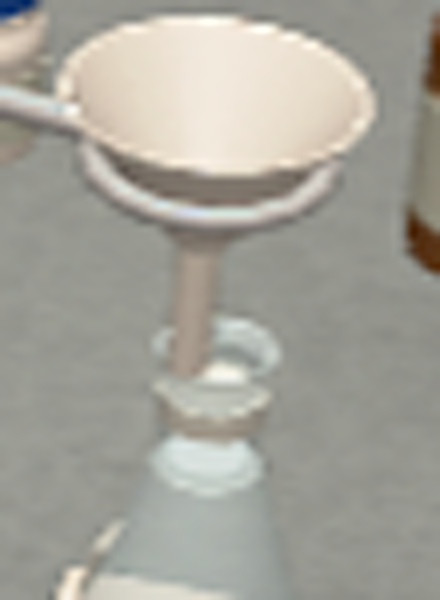

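The crop shows the spout tip at (190,373) and the flask lip's centre at (218,349), so the funnel is still a little short of the flask.

```bash
python3 - <<'E'
from h import *
s=load('s2.png'); f=lambda u,v:(375+u/8-.44,185+v/8-.44)
T=ray(s,f(190,373),152); M=ray(s,f(218,349),136); R=ray(s,f(217,95),248); print(T,M,R,M-T)
for c in [(498.5,115),(499,118),(499.5,121)]:
    for p in (T,M,R): v=p[:2]-c; print(np.degrees(np.arctan2(v[1],v[0])).round(1),np.hypot(*v).round(0),end=' ; ')
    print()
E
```

```text
[673.9 163.3 152. ] [658.3 200.2 136. ] [673.2 163.6 248. ] [-15.6  36.9 -16. ]
15.4 182.0 ; 28.1 181.0 ; 15.5 181.0 ; 
14.5 181.0 ; 27.3 179.0 ; 14.7 180.0 ; 
13.6 179.0 ; 26.5 177.0 ; 13.8 179.0 ;
```

```bash
python3 -m jog '[[[0.15,-0.35,0],0,0],[[0.15,-0.35,0],0,0],[[0.15,-0.35,0],0,0],[[0.15,-0.35,0],0,0],[[0.1,-0.2,0],0,0],[[0,0,0],0,0],[[0,0,0],0,0]]'
python3 - <<'E'
from h import *
s=grab('scene','s3.png')
a=s['color'][185:260,375:430]; cv2.imwrite('pics/c5.png',cv2.resize(a,None,fx=8,fy=8,interpolation=cv2.INTER_CUBIC)[:,:,::-1])
E
```

```text
time_s: 4.3
ee_pos: [573.4, 134.9, 227.6]
ee_rot: [-179.8, 0.5, 26.3]
force: [-1.4, -1.2, -0.3]
gripper_width: 0.4
```

View pics/c5.png

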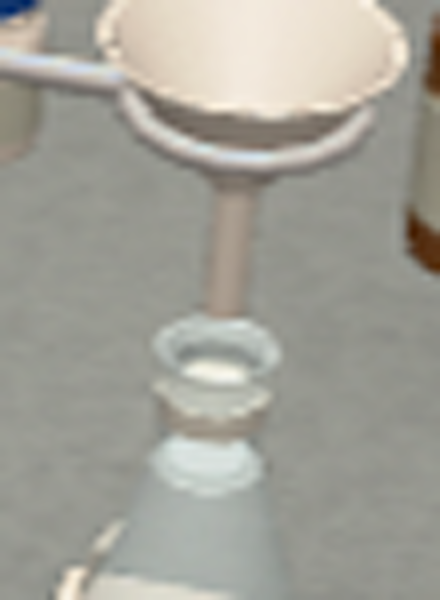

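The spout's lower end is now at (225,308) and the lip's centre is still at (218,349).

```bash
python3 - <<'E'
from h import *
s=load('s3.png'); f=lambda u,v:(375+u/8-.44,185+v/8-.44)
M=ray(s,f(218,349),136); c=np.array([499,118]); 
t=lambda th:np.array([*(c+180*np.r_[np.cos(np.radians(th)),np.sin(np.radians(th))]),152])
print(M)
# predicted crop pixel of spout tip at each rod angle
for th in (14.6,20,22,24,26,27.3,28,30,32): print(th,((proj(s,t(th))[0]-[375,185]+.44)*8).round(0), np.hypot(*(t(th)-M)[:2]).round(1))
print(ray(s,f(225,306),152), ray(s,f(225,314),152), ray(s,f(255,50),248))
E
```

```text
[658.3 200.2 136. ]
14.6 [188. 372.] 39.7
20 [208. 344.] 22.9
22 [213. 334.] 16.6
24 [219. 324.] 10.4
26 [223. 313.] 4.1
27.3 [225. 306.] 0.7
28 [226. 303.] 2.3
30 [229. 292.] 8.5
32 [232. 281.] 14.8
[658.9 200.6 152. ] [661.6 196.9 152. ] [665.2 192.5 248. ]
```

The estimated rod angle is 27°, against about 27.3° for the flask, so the spout is within roughly 4 mm. I back off, rise, and go to the anticlockwise side of the lever.

```bash
python3 -m jog '[[[0,0.8,0],0,0],[[0,1.2,0],0,0],[[0,1.2,-1],0,0],[[0,0,-2.5],0,0],[[0,0,-3],0,0],[[0,0,-2],0,0],[[-4,0,0],0,0],[[-4,0,0],0,0],[[-4,0,0],0,0],[[-3,0,0],0,0]]'
python3 -m jog '[[[0,0,0],0,0],[[0,0,0],0,0]]'
python3 - <<'E'
from h import *
s=grab('scene','s4.png'); t=grab('top','t4.png')
a=cv2.resize(s['color'][150:270,285:435],(450,360),interpolation=cv2.INTER_CUBIC);b=cv2.resize(t['color'][140:300,200:340],(315,360),interpolation=cv2.INTER_CUBIC)
cv2.imwrite('pics/c6.png',np.hstack([a,b])[:,:,::-1])
E
```

```text
time_s: 5.6
ee_pos: [457.1, 32.9, 320.6]
ee_rot: [-179.9, -0.1, 26.0]
force: [0.3, -0.7, 0.4]
gripper_width: 0.5
time_s: 5.85
ee_pos: [457.2, 31.6, 322.7]
ee_rot: [-180.0, -0.3, 25.9]
force: [-0.1, -0.2, 0.1]
gripper_width: 0.5
```

View pics/c6.png

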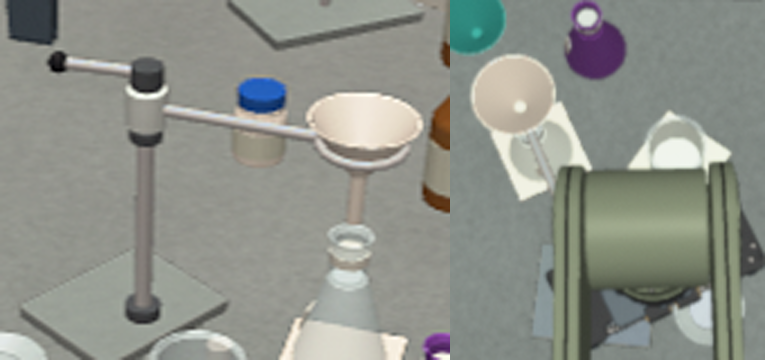

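The scene view shows the spout over the flask mouth at (352,240), with the lever still slack. I check the rim in the top view and the wrist joint.

```bash
python3 - <<'E'
from h import *
print(np.round(telemetry.state()['qpos'],0))
t=load('t4.png'); s=load('s4.png')
print(ray(t,(200+63/2.25-.3,140+94/2.25-.3),248), 'flask(top) 657.2 190.8')
f=lambda u,v:(285+u/3-.33,150+v/3-.33)
print(ray(s,f(364,126),248), ray(s,f(351,239),136))
E
python3 -m jog '[[[0.3,-1,2],0,0],[[0.2,-1,2],0,0],[[0,-0.5,1.5],0,0],[[0,0,0.7],0,0],[[0,0,0],0,0]]'
```

```text
[ 2.  5. 94.  0. 81. 67.]
[663.8 191.3 248. ] flask(top) 657.2 190.8
[666.9 188.5 248. ] [661.2 195.8 136. ]
time_s: 6.58
ee_pos: [455.5, 58.9, 258.0]
ee_rot: [-180.0, -0.3, 26.0]
force: [-0.3, 0.1, 0.3]
gripper_width: 0.4
```

The estimates differ by up to 9 mm, so I take a sharper look at the saved frames before locking.

```bash
python3 - <<'E'
from h import *
t=load('t4.png'); s=load('s4.png'); t0=load('top0.png')
def rim(d,x0,y0,x1,y1):
    g=d['color'][y0:y1,x0:x1].astype(int); m=((g[:,:,0]-g[:,:,2]>12)&(g[:,:,0]>150)).astype(np.uint8)
    c=max(cv2.findContours(m,0,cv2.CHAIN_APPROX_NONE)[0],key=cv2.contourArea)
    e=cv2.fitEllipse(cv2.convexHull(c)); p=np.array(e[0])+[x0,y0]; print(np.round(p,1),np.round(e[1],1),ray(d,p,248)); return p
rim(s,380,175,432,205); rim(t,205,160,252,200); rim(t0,240,155,285,198)
a=cv2.resize(s['color'][195:250,380:425],None,fx=9,fy=9,interpolation=cv2.INTER_CUBIC)
b=cv2.resize(t0['color'][185:230,218:260],(390,495)[:1]*1+(418,) if 0 else (390,418),interpolation=cv2.INTER_CUBIC)
o=np.zeros((495,800,3),np.uint8);o[:,:405]=a;o[:418,408:798]=b
cv2.imwrite('pics/c7.png',o[:,:,::-1])
E
```

```text
[403.6 192.4] [24.3 45.6] [664.8 181.8 248. ]
[230.2 183.9] [36.5 44.6] [657.8 185.1 248. ]
[258.7 178.2] [35.3 44.1] [673.2 117.5 248. ]
```

View pics/c7.png

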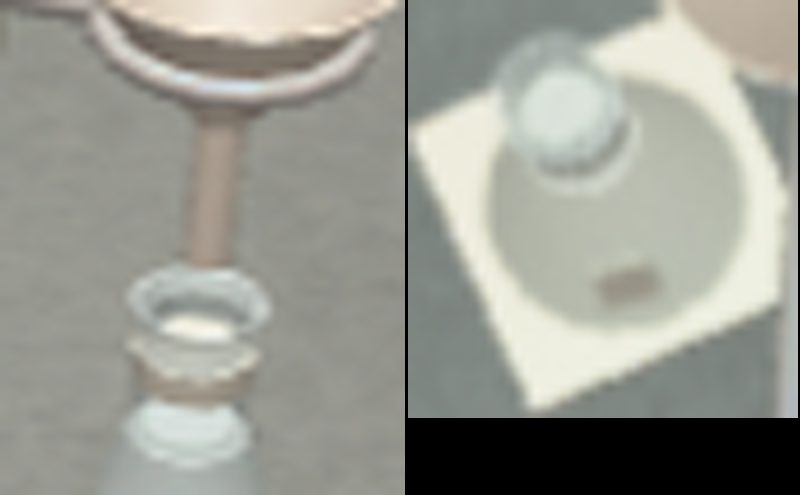

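The zoom puts the spout axis at (213,258) and the lip centre at (200,303). That is within about 1° (3–4 mm) of ideal, inside the 11 mm limit. Now I push the lever round its arc.

```bash
python3 -m jog '[[[0,-0.5,0],0,0],[[-0.2,-0.7,0],4,0],[[-0.25,-0.9,0],7,0],[[-0.25,-0.9,0],8,0],[[-0.25,-0.9,0],8,0],[[-0.25,-0.9,0],8,0],[[0,0,0],0,0]]'
python3 - <<'E'
from h import *
s=telemetry.state(); print(np.round(s['qpos'],0)); y=np.radians(s['ee_rot'][2]); v=np.array(s['ee_pos'][:2])-[499,118]
print('tool rel',v@[np.cos(y),np.sin(y)],v@[np.sin(y),-np.cos(y)],np.degrees(np.arctan2(v[1],v[0])))
E
```

```text
time_s: 7.45
ee_pos: [432.4, 101.3, 260.9]
ee_rot: [180.0, -0.4, -10.1]
force: [-0.4, 0.3, 0.4]
gripper_width: 0.5
[ 12.   5. 103.  -0.  72. 112.]
tool rel -62.695561495922405 28.06984934068133 -165.93939573805733
```

```bash
python3 -m jog '[[[-0.33,-0.9,0],4,0],[[-0.27,-0.92,0],4,0],[[-0.2,-0.94,0],4,0],[[-0.14,-0.95,0],4,0],[[0,0,0],0,0]]'
python3 - <<'E'
from h import *
s=telemetry.state(); print(np.round(s['qpos'],0)); y=np.radians(s['ee_rot'][2]); v=np.array(s['ee_pos'][:2])-[499,118]
print('tool rel',v@[np.cos(y),np.sin(y)],v@[np.sin(y),-np.cos(y)],np.degrees(np.arctan2(v[1],v[0])))
s=grab('scene','s5.png')
cv2.imwrite('pics/c8.png',cv2.resize(s['color'][140:270,275:435],None,fx=4,fy=4,interpolation=cv2.INTER_CUBIC)[:,:,::-1])
E
```

```text
time_s: 8.07
ee_pos: [435.4, 137.6, 262.7]
ee_rot: [-180.0, -0.8, -25.9]
force: [-0.2, 0.9, -0.5]
gripper_width: 0.4
[ 16.   6. 101.  -1.  72. 132.]
tool rel -65.76580403127389 10.05619317539077 162.8302530293575
```

View pics/c8.png

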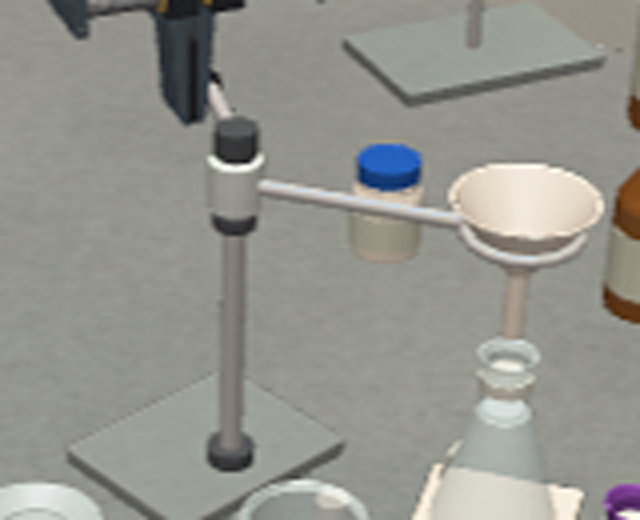

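The lever is about 6° short of home, with the ball just visible behind the finger at (215,75). I push on to the stop while watching the force.

```bash
for i in 1 2; do python3 -m jog '[[[0.08,-0.4,0],0,0],[[0.1,-0.4,0],0,0],[[0,0,0],0,0]]'; done
```

```text
time_s: 8.5
ee_pos: [439.5, 143.3, 262.7]
ee_rot: [179.9, -0.6, -25.8]
force: [-0.5, 0.3, -0.2]
gripper_width: 0.3
time_s: 8.88
ee_pos: [440.4, 144.7, 262.7]
ee_rot: [179.0, -0.4, -25.7]
force: [-1.8, -1.5, 1.1]
gripper_width: 0.1
```

```bash
python3 -m jog '[[[0.1,-0.8,0],0,0],[[0.1,-0.8,0],0,0]]'; python3 -m jog '[[[-0.1,1,0],0,0],[[-0.2,1.5,0],0,0],[[-0.5,2,-1],0,0],[[0,0.5,-3],0,0],[[0,0,-4],0,0],[[-3,2,-2],0,0],[[-4,3,0],0,0],[[-4,4,0],0,0],[[-4,4,0],0,0],[[-4,4,0],0,0]]'
python3 -m jog '[[[-3,4,0],0,0],[[-3,4,0],0,0],[[-2,4,0],0,0],[[0,4,0],0,0],[[0,0,0],0,0],[[0,0,0],0,0]]'
python3 - <<'E'
from h import *
s=grab('scene','s6.png');t=grab('top','t6.png')
a=cv2.resize(s['color'][150:270,285:435],(450,360),interpolation=cv2.INTER_CUBIC);b=cv2.resize(t['color'][140:300,200:340],(315,360),interpolation=cv2.INTER_CUBIC)
cv2.imwrite('pics/c9.png',np.hstack([a,b])[:,:,::-1])
E
```

```text
time_s: 9.12
ee_pos: [441.4, 146.2, 262.6]
ee_rot: [176.9, -0.2, -25.7]
force: [-14.2, -22.3, 14.4]
gripper_width: 0.6
time_s: 10.38
ee_pos: [162.6, 34.3, 379.1]
ee_rot: [177.7, -0.8, -25.7]
force: [-0.0, -0.4, 1.5]
gripper_width: 0.7
time_s: 11.12
ee_pos: [59.3, -36.6, 383.7]
ee_rot: [178.1, -1.6, -26.2]
force: [0.2, 0.1, -0.6]
gripper_width: 0.4
```

View pics/c9.png

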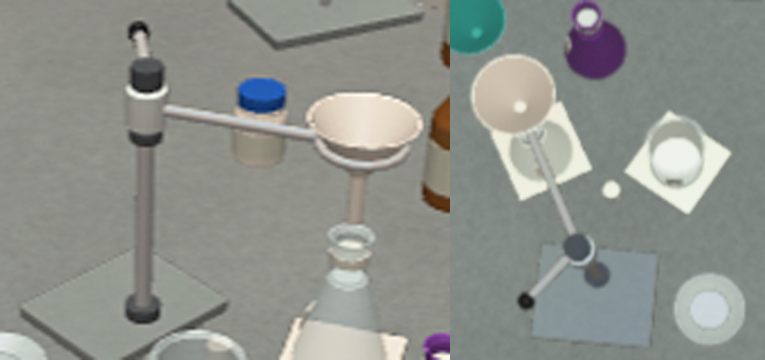

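The lever stalled at about 27 N. The picture shows the ball at (525,300), and the rod and funnel have not moved. I run a last numeric check and then hand in.

```bash
python3 - <<'E'
from h import *
t=load('t6.png'); f=lambda u,v,z:ray(t,(200+(u-450)/2.25-.3,140+v/2.25-.3),z)[:2]
c=f(577,246,262);b=f(525,300,256);r=f(513,94,248)
a=lambda p:np.degrees(np.arctan2(*(p-c)[::-1]))
print(c,b,r,'ball',a(b),'lever turned deg',(-151.9+360)-a(b),'rod',a(r))
s=telemetry.state();print(s['time_s'],s['force'],np.round(s['qvel'],3))
job_done()
E
```

```text
[499.5 116.3] [444.1 167.8] [663.8 191.3] ball 137.08937774817483 lever turned deg 71.01062225182517 rod 24.53584638851634
11.225 [ 0.73067032 -0.69661789  0.75136533] [ 1.331  0.483  0.016 -0.065 -0.203 -0.5  ]
the job is handed in; nothing more can be done
```

I pushed the rod about 26° anticlockwise until the funnel hung over the clear conical flask. I then pushed the lever about 71° clockwise to its stop, backed the arm clear, and handed the job in at 11.2 s of the 51 s allowed. No verdict was reported.

**Lever:** in the last pictures the ball points at 137°, against about 140° expected for fully home. The final push stalled with a force of roughly 30 N.

**Funnel:** the pictures show it upright in its ring, and it looked the same before and after the lever was pushed. The flask, beaker and vial looked unmoved.

**Checks that disagreed:** most estimates put the spout about 1 to 4 mm from the middle of the flask's mouth.
- One coarse estimate, from the rim in the scene camera, gave about 9 mm.
- The automatic ellipse fits of the rim were unreliable, so I left them out.
- The final top view gives the rod at 24.5°. The first top-view measurement put the flask at 25.6°, and the scene camera put it at about 27°.

All but the discarded fits stayed inside the 11 mm limit, and I judged the sharper spout-against-lip comparison the best.

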